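# Slide the cookie slat out over the edge of the pastry board

### The job

On the raised pastry board, find the thin dark wooden slat that carries a cookie and push it with the fingertips, flat on the board, toward the board's far edge (away from the robot) until it sticks out with its white line right over that edge and the slat square to it, so the next person can get fingers under it. Slide it only, never lift or tip it; do not touch the cookie, which rides along in its place, and leave the empty slat and everything else where it is; finish with the hand clear.

Things in the scene. Friction and masses are not known exactly. Their poses are not given: they have to be found in the camera images.
- slat: the slat to push: thin dark wooden serving slat, 140 (its x) by 96 (its y) by 6 mm thick, loose, about 60 g, lying flat on the pastry board with the cookie on it. Origin: centre of its underside. Its x axis runs along its length toward the end with the white line; it starts pointing away from the robot, up to 0.2 rad off square with the board's far edge. It slides with ordinary wood friction (under 2 N).
- slat_line (a point): middle of the white line across the slat's top face, 30 mm ahead of the slat's centre, so 40 mm behind its front end; the line is 4 mm wide. Axes as the slat.
- pastry_board: raised light wooden pastry board, fixed, 340 (its x) by 470 (its y) by 36 mm high, standing on the table. Origin: centre of its underside; its flat top is 36 mm above it. Its x axis points away from the robot, square to the far edge; placed and turned (up to 0.2 rad) differently each time.
- board_edge (a point): middle of the pastry board's far top edge (170 mm ahead of its origin, 36 mm up). Axes as the board: x points straight out over the edge, y along the edge. Nothing stands beyond the edge within 40 mm, so the slat can stick out freely.
- cookie: round golden cookie with chocolate and candy bits, 54 mm across, 12 mm thick, loose on top of the slat near its middle, behind the white line. Origin: centre of its underside.
- spare_slat: the empty slat, same shape, colour and line as the other but with nothing on it, lying beside it on the pastry board (left or right of it, about 170 mm centre to centre). Origin: centre of its underside.
- cutter: copper ring cookie cutter, 60 mm across, 30 mm high, standing on a near corner of the pastry board. Origin: centre of its underside.
- tumbler: amber glass tumbler, 66 mm across, 75 mm high, standing on the other near corner of the pastry board. Origin: centre of its underside.
- mug: amber glass mug, 76 mm across, 90 mm high, on the table to the right of the pastry board. Origin: centre of its underside.
- jar: jar of chocolate drops with a white cap, 70 mm across, 100 mm high, on the table to the left of the pastry board. Origin: centre of its underside.
- bowl: white bowl, 110 mm across, 50 mm high, on the table to the right of the pastry board. Origin: centre of its underside.
There are look-alikes about, which are no part of the job. What is shaped like the slat but orange is not meant. Leave any green look-alike of the cookie alone.

How it is judged:
By the outcome, as a careful person would: the job done as asked, in the order asked, and still so for the second after the job is handed in, with the robot touching nothing.
It also fails if it takes over 43 s, if anything falls off the work surface, if the arm or the gripper's body presses on something with over 40 N, if the wrist force passes 120 N, or if a joint passes its speed limit or range.

### The arm

A 6-joint arm with a two-finger parallel gripper is mounted at the origin on the work surface. World frame = base frame: x ahead of the robot, y to its left, z up, the work surface at z = 0. Lengths are in m, angles in rad, forces in N, time in s.
With the tool pointing down it reaches from about 0.35 to 0.725 m from the base axis. Payload 6 kg.
Tool frame: the origin (TCP) lies on the centre line of the jaws, within the pads' length; the fingertips stand 19 mm ahead of it and the grasp point (between the pads) is the TCP; z points along the fingers, y is the line along which they close (so a half turn about z gives the same grasp; the last joint's range is limited). The gripper opens to 85 mm and grips with 20 to 120 N. Pads are 22 mm wide; open, the fingers measure 114 mm over their backs; the gripper's body (76 mm by 85 mm) begins 54 mm behind the grasp point. The pads swing forward as they close: fully open they stand 13 mm farther back than shut.
Start: joints at [-0.928, 0.04, 0.085, 0, -1.615, -0.334], TCP at [0.182, -0.572, 0.25] pointing down, gripper open.
Joint ranges: [-2.56, 2.56], [-1.29, 2.01], [-1.08, 1.49], [-3.29, 1.98], [-2.81, -0.18], [-2.99, 2.99]. Speed limits (rad/s): [2.57, 2.57, 3.01, 3.14, 3.14, 3.14].

### API

Orientations are given as a rotation vector (axis times angle).
In Python, from plant import robot gives the robot as it stands. The module is installed in compiled form; this text tells all that it offers. Calls block until the motion is done:
- robot.move_ptp(position, orientation): joint-space move of the TCP to a pose.
- robot.line_to(position, ori=None, speed=0.15): straight line of the TCP; ori=None keeps the orientation; speed is the mean speed in m/s.
- robot.move_joints(angles): joint-space move.
- robot.grip(opening): opening from 0.0 (shut) to 1.0 (fully open); the grip force is fixed at half the most; returns when the fingers have stopped.
- robot.pause(seconds).
- robot.inverse_kinematics(position, orientation): joint angles nearest the present ones, or None.
- robot.read_state(): the state.
- robot.read_camera(name): name is "side" or "top" or "wrist"; returns a dict with "pixels" (384x512x3 uint8, red, green, blue), "fov_y" (degrees; the focal length in pixels is half the picture's height over the tangent of half this angle, whatever the lens; pixels are square), "cx", "cy" (the principal point, pixels), "R" (3x3) and "t" (3): a world point X has camera coordinates R X + t. Camera axes: x right, y down, z forward; pixel columns grow to the right and rows downward; lengths in m; the calibration is good to about 2 mm. The wrist camera is an equidistant fisheye: a pixel r from the principal point sees the ray r / f radians off the axis. A picture is of the moment at which its call begins. There is no depth.
A pose or a line that the arm cannot do raises robot.PlanningError and nothing moves.
- robot.sign_off(): hands the job in; it is judged then, once.
The state is a dict: "time_s": time; "qpos": joint angles; "qvel": joint speeds; "joint_efforts": joint torques, N m; "tcp_pos": TCP position; "tcp_rot": TCP orientation; "ft_force": force on the tool from outside, world axes, zero at the start; "wrist_torque": the same for the moment, N m; "finger_gap": opening from 0.0 (shut) to 1.0 (fully open); "grip_force": force on a finger pad.
Only numpy, scipy, OpenCV 4.12 (cv2) and the standard library are available. Lean on these libraries where they do the work, as an engineer would, in place of code of your own. Each camera call takes 0.05 s, during which the arm holds its last target. There are 200 camera calls.

## Working session

There is one attempt and no reset: what is moved stays moved. The work goes in short steps, each a Python script; the robot and the scene stay as the last script left them, time stands still between calls to the robot, and variables do not carry over. Pictures are saved under pics/ and viewed, at most 10 in all, crops included, and the job is handed in when it is done.

```bash
mkdir -p pics; cat > h.py <<'E'
import numpy as np, cv2, pickle
from plant import robot
def cam(n):
    c=robot.read_camera(n); pickle.dump(c,open(f'{n}.pkl','wb')); return c
def save(img,n): cv2.imwrite(f'pics/{n}.png',img[:,:,::-1])
def foc(c): return 192/np.tan(np.radians(c['fov_y'])/2)
def ray(c,uv,z,fish=False):
    uv=np.atleast_2d(np.asarray(uv,float)); f=foc(c); d=(uv-[c['cx'],c['cy']])/f
    if fish:
        r=np.linalg.norm(d,axis=1,keepdims=True)+1e-12
        D=np.hstack([d/r*np.sin(r),np.cos(r)])
    else: D=np.hstack([d,np.ones((len(d),1))])
    R=np.array(c['R']);t=np.array(c['t']); o=-R.T@t; W=D@R
    return o+W*((z-o[2])/W[:,2:3])
E
python3 - <<'E'
from h import *
for n in('top','side'):
    c=cam(n); save(c['pixels'],n+'0'); print(n,c['fov_y'],-np.array(c['R']).T@c['t'])
print(robot.read_state()['time_s'],robot.read_state()['tcp_rot'])
E
```

```text
top 53.78105470438538 [0.43402129 0.00268027 1.19181731]
side 47.09770630853707 [-0.13461396  0.90723841  0.82307888]
0.1 [ 4.83130886e-01 -3.10385850e+00 -2.41732128e-03]
```

View pics/top0.png

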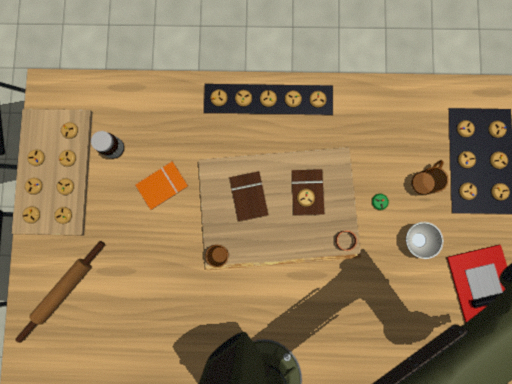

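View pics/side0.png

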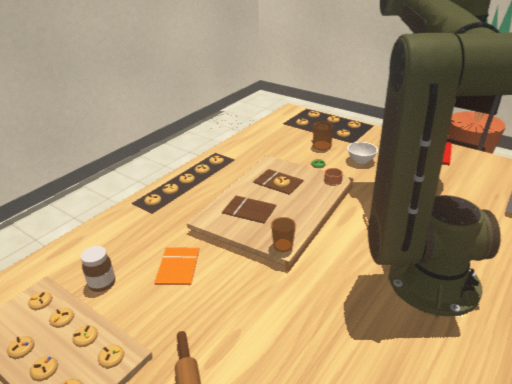

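Candidates: dark slat at (249,196) is empty, dark slat at (308,192) carries the golden cookie, and the slat at (162,185) is orange. The one meant is (308,192). Next I'll take a coarse measurement, an enlarged crop, and a wrist view from above.

```bash
python3 - <<'E'
from h import *
from scipy.spatial.transform import Rotation as Ro
c=pickle.load(open('top.pkl','rb'))
print(ray(c,[[199,162],[352,149],[358,254]],.036),ray(c,[[308,182],[308,215]],.042))
save(cv2.resize(c['pixels'][140:270,190:370],None,fx=4,fy=4,interpolation=cv2.INTER_CUBIC),'crop')
p=ray(c,[[308,200]],.042)[0]
# tool down, tool x along world +x, y -> -y
R=Ro.from_matrix(np.array([[1,0,0],[0,-1,0],[0,0,-1.]]).T).as_rotvec()
robot.move_ptp([p[0]-.07,p[1],.25],R)
w=cam('wrist'); save(w['pixels'],'w1'); print(-np.array(w['R']).T@w['t'],w['fov_y'],robot.read_state()['time_s'],robot.read_state()['qpos'])
E
```

```text
[[ 0.64935777  0.21032791  0.036     ]
 [ 0.69846081 -0.26319948  0.036     ]
 [ 0.3770163  -0.27936813  0.036     ]] [[ 0.59202944 -0.12707692  0.042     ]
 [ 0.49114125 -0.12772716  0.042     ]]
[ 0.54190662 -0.12855539  0.373369  ] 65.70646984690485 2.0583 [ 1.50487646e-01 -2.72854291e-01 -2.02527911e-01  1.04992601e-04
 -1.64130227e+00  1.41868702e+00]
```

View pics/crop.png

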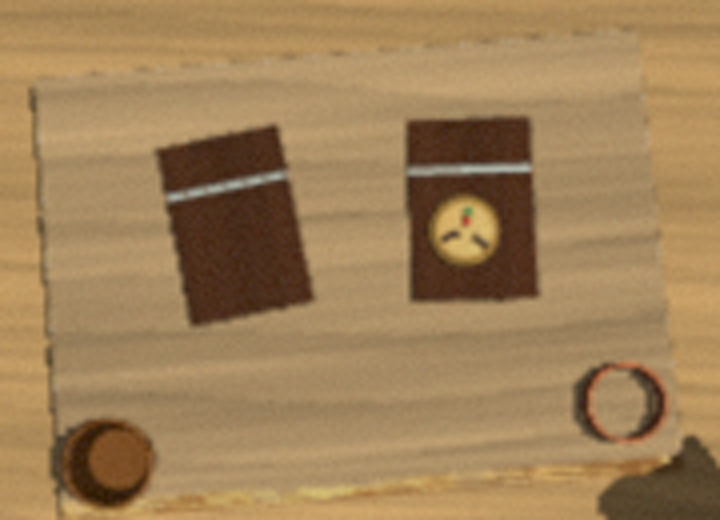

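View pics/w1.png

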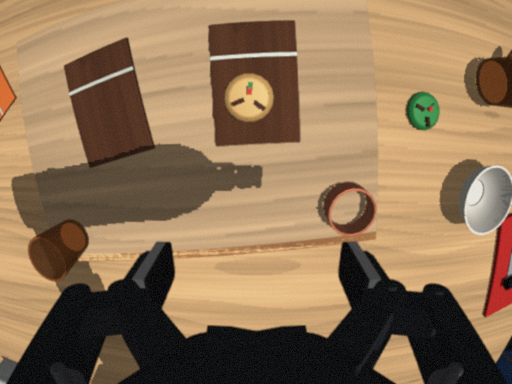

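The crop confirms it: the right-hand slat (308,192) carries the golden cookie and the left one is empty. The wrist view shows the slat at cols 209–300, rows 21–145, and the board's far edge is cut off at the top. I'll move forward for a precise measurement.

```bash
cat >> h.py <<'E'
def slat(c,fish=True):
    """line centroid/angle and corners of the dark slat with the cookie"""
    hsv=cv2.cvtColor(c['pixels'],cv2.COLOR_RGB2HSV); g=c['pixels'].astype(int)
    m=((g[...,0]<100)&(g[...,0]-g[...,2]>18)).astype(np.uint8)
    return m,g
E
python3 - <<'E'
from h import *
s=robot.read_state(); p=np.array(s['tcp_pos']); p[0]+=.09
robot.line_to(p,speed=.15)
w=cam('wrist'); save(cv2.resize(w['pixels'],(768,576),interpolation=cv2.INTER_CUBIC),'w2'); print(p,-np.array(w['R']).T@w['t'],robot.read_state()['time_s'])
m,g=slat(w); n,l,st,ce=cv2.connectedComponentsWithStats(m)
for i in range(1,n):
    if st[i][4]>800: print(st[i],ce[i])
E
```

```text
[ 0.5566778  -0.12801669  0.24997255] [ 0.63157567 -0.12887192  0.37324613] 2.8583
[ 209   99   86   36 2632] [251.15653495 116.01101824]
[ 462  106   50   65 1108] [494.51624549 141.86823105]
[  68  112   69   48 1827] [101.97427477 135.61247947]
[   19   136   277   116 13057] [162.5535728  186.57187715]
[ 47 252  59  59 935] [ 68.22673797 273.87165775]
[ 94 334  46  50 988] [116.60728745 357.32995951]
```

View pics/w2.png

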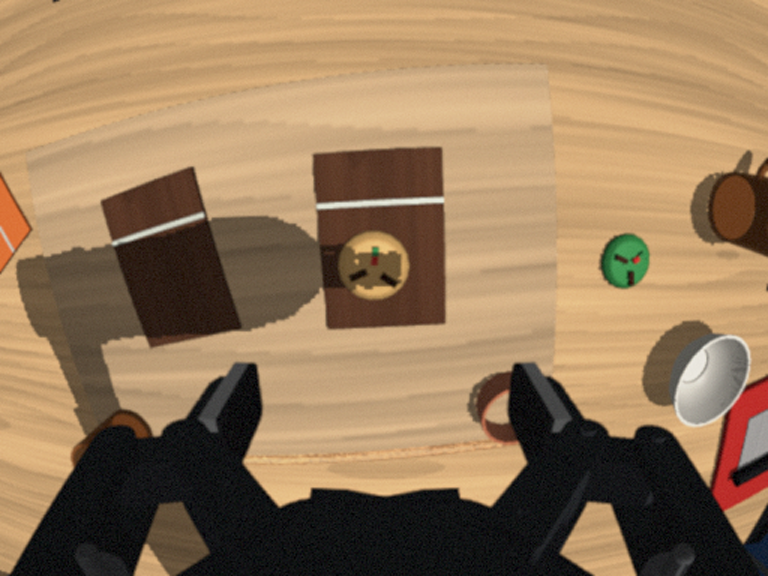

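The wrist view (1.5x) shows the slat corners at (314,154), (441,148), (445,323) and (328,329). The white line runs from (316,206) to (443,200), and the far edge from (28,150) through (275,86) to (548,66). Next I'll refine the far edge and the slat pose.

```bash
cat >> h.py <<'E'
def edge(w,guess,z=.036):
    """far edge from rough pixel points: strongest vertical colour step near the guess, then robust line fit in the world"""
    g=np.array(guess,float); k=np.polyfit(g[:,0],g[:,1],min(3,len(g)-1))
    I=cv2.GaussianBlur(cv2.cvtColor(w['pixels'],cv2.COLOR_RGB2LAB).astype(np.float32),(9,1),2)
    D=np.abs(cv2.Sobel(I,cv2.CV_32F,0,1,ksize=3)).sum(2); P=[]
    for u in range(int(g[:,0].min())+3,int(g[:,0].max())-3,2):
        v0=int(round(np.polyval(k,u))); d=D[v0-4:v0+5,u]; wt=d**3
        P.append([u,v0-4+(wt*np.arange(9)).sum()/wt.sum()])
    X=ray(w,P,z,True)[:,:2].astype(np.float32)
    vx,vy,x0,y0=cv2.fitLine(X,cv2.DIST_HUBER,0,.001,.001).ravel()
    r=(X-[x0,y0])@[-vy,vx]
    n=np.array([-vy,vx]); n*=np.sign(n[0]); return np.array([x0,y0]),n,np.std(r)
def wline(w,box,z=.042):
    u0,v0,u1,v1=box; g=w['pixels'][v0:v1,u0:u1].astype(int)
    m=(g.min(2)>130)&(g.max(2)-g.min(2)<60); vv,uu=np.nonzero(m)
    X=ray(w,np.c_[uu+u0,vv+v0],z,True)[:,:2].astype(np.float32)
    vx,vy,x0,y0=cv2.fitLine(X,cv2.DIST_HUBER,0,.001,.001).ravel()
    t=(X-[x0,y0])@[vx,vy]; c=np.array([x0,y0])+np.array([vx,vy])*(t.max()+t.min())/2
    n=np.array([-vy,vx]); n*=np.sign(n[0]); return c,n,np.ptp(t),len(uu)
E
python3 - <<'E'
from h import *
w=pickle.load(open('wrist.pkl','rb'))
G=np.array([(28,150),(180,102),(275,86),(400,72),(548,66)])/1.5
print(ray(w,G,.036,True))
q,n,s=edge(w,G); print('edge',q,np.arctan2(n[1],n[0]),s)
c,nl,L,N=wline(w,(208,128,300,142)); print('line',c,np.arctan2(nl[1],nl[0]),L,N,'dist',(q-c)@n)
print(ray(w,np.array([(314,154),(441,148),(445,323),(328,329)])/1.5,.042,True))
E
```

```text
[[ 0.66055338  0.20688953  0.036     ]
 [ 0.67892839  0.03268454  0.036     ]
 [ 0.68394349 -0.0469307   0.036     ]
 [ 0.69187906 -0.1408626   0.036     ]
 [ 0.70435593 -0.25585495  0.036     ]]
edge [ 0.689486   -0.09468879] 0.09241636 0.0011928256
line [ 0.59337354 -0.12500784] 0.0528508 0.095691316 341 dist 0.098500334
[[ 0.63000475 -0.07740579  0.042     ]
 [ 0.63422742 -0.17092857  0.042     ]
 [ 0.49672546 -0.17823234  0.042     ]
 [ 0.49151975 -0.08373908  0.042     ]]
```

```bash
cat >> h.py <<'E'
from scipy.spatial.transform import Rotation as Ro
YB=.0924; NB=np.array([np.cos(YB),np.sin(YB)])
def down(y): c,s=np.cos(y),np.sin(y); return Ro.from_matrix(np.array([[c,s,0],[s,-c,0],[0,0,-1.]])).as_rotvec()
E
python3 - <<'E'
from h import *
robot.grip(.6); COM=np.array([.5634,-.1266]); a=COM-.095*NB
robot.move_ptp([*a,.10],down(YB)); robot.line_to([*a,.063],speed=.08); robot.pause(.2)
f0=np.array(robot.read_state()['ft_force']); z=.063
while z>.040:
    z-=.001; robot.line_to([*a,z],speed=.02)
    f=np.array(robot.read_state()['ft_force'])-f0
    if f[2]>1.5: break
print('contact',z,f,robot.read_state()['tcp_pos'],robot.read_state()['finger_gap'])
robot.line_to([*a,z+.003],speed=.02)
w=cam('wrist'); save(w['pixels'],'w3'); s=robot.read_state(); print(s['tcp_pos'],s['time_s'],np.array(s['ft_force'])-f0)
E
```

```text
contact 0.05099999999999999 [-3.70553867  1.14131737  5.15934343] [ 0.4688634  -0.13540294  0.0518926 ] 0.593705390260415
[ 0.46876702 -0.13536663  0.05385897] 8.1833 [-0.34471751  0.9144937  -0.0178934 ]
```

View pics/w3.png

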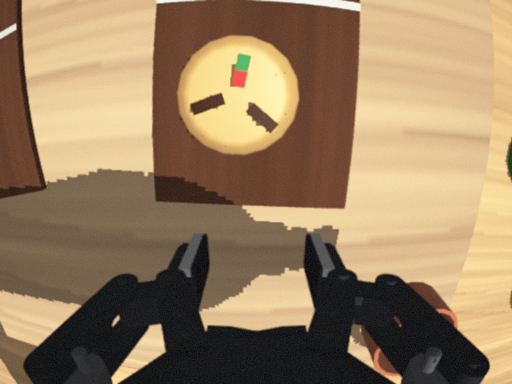

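Both fingers are behind the slat's rear edge (row 205), centred on it, with the tips about 2 mm above the board. I'll push most of the way and then re-measure.

```bash
python3 - <<'E'
from h import *
p=np.array(robot.read_state()['tcp_pos']); p[2]=.054; p[:2]+=.098*NB
robot.line_to(p,down(YB),speed=.04); robot.pause(.2)
w=cam('wrist'); save(w['pixels'],'w4'); s=robot.read_state(); print(s['tcp_pos'],s['time_s'],s['ft_force'])
E
```

```text
[ 0.56632793 -0.12631269  0.05401463] 11.0333 [-0.8657639   0.43294723 -0.47496196]
```

View pics/w4.png

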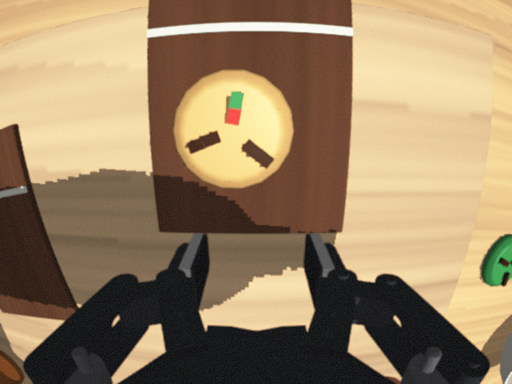

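The slat is now square to the hand, with the line at rows 24–37. The far edge shows at left from (0,45) to (145,12) and at right from (355,10) to (490,37). I'll measure the remaining distance.

```bash
python3 - <<'E'
from h import *
w=pickle.load(open('wrist.pkl','rb'))
L=ray(w,[(5,43),(80,24),(140,13),(360,10),(430,22),(488,37)],.036,True)[:,:2]; print(L, L@NB)
for G in ([(5,43),(80,24),(140,13)],[(360,10),(430,22),(488,37)]):
    q,n,s=edge(w,G); print('edge',q,q@NB,np.arctan2(n[1],n[0]),s)
c,nl,Ln,N=wline(w,(145,18,356,42)); print('line',c,c@NB,np.arctan2(nl[1],nl[0]),Ln,N)
r=ray(w,[(160,233),(342,233)],.042,True)[:,:2]; print(r,r@NB)
E
```

```text
[[ 0.67730267  0.03790282]
 [ 0.68040124 -0.02289166]
 [ 0.68323319 -0.05856845]
 [ 0.69396374 -0.16597353]
 [ 0.69847879 -0.20666285]
 [ 0.70372104 -0.25053052]] [0.67791064 0.67538657 0.6749146  0.67568926 0.6764307  0.67760298]
edge [ 0.68071413 -0.01412987] 0.6765065669959716 0.06009694 0.00084479176
edge [ 0.6989624  -0.20267957] 0.6772797707127753 0.14233002 0.0009646991
line [ 0.6754919  -0.11342788] 0.6621445575323945 0.09358545 0.096178204 1883
[[ 0.57139826 -0.07608539]
 [ 0.58034624 -0.17033432]] [0.56194048 0.56215407]
```

```bash
python3 - <<'E'
from h import *
p=np.array(robot.read_state()['tcp_pos']); p[2]=.054; p[:2]+=.012*NB
robot.line_to(p,down(.094),speed=.03); robot.pause(.2)
w=cam('wrist'); save(cv2.resize(w['pixels'][:70],(800,300),interpolation=cv2.INTER_CUBIC),'w5')
t=cam('top'); save(cv2.resize(t['pixels'][130:220,195:365],None,fx=4.5,fy=4.5,interpolation=cv2.INTER_CUBIC),'t5')
s=robot.read_state(); print(s['tcp_pos'],s['time_s'],s['ft_force'])
c,nl,Ln,N=wline(w,(145,10,356,50)); print('line',c,c@NB,np.arctan2(nl[1],nl[0]),Ln,N)
E
```

```text
[ 0.57827291 -0.12518725  0.05409071] 11.8833 [-0.05001488  0.88905816  0.57378574]
line [ 0.6881329  -0.11205897] 0.6748578936484312 0.09519918 0.09622434 1908
```

View pics/w5.png

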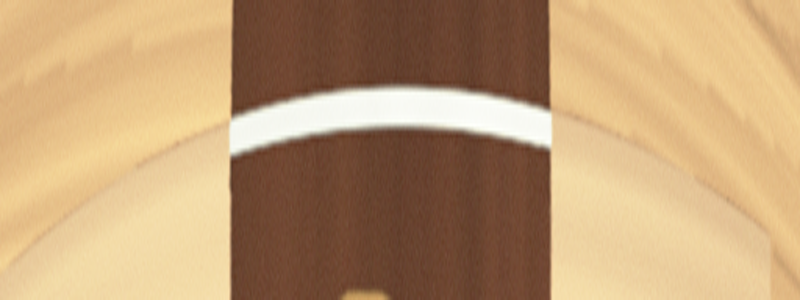

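View pics/t5.png

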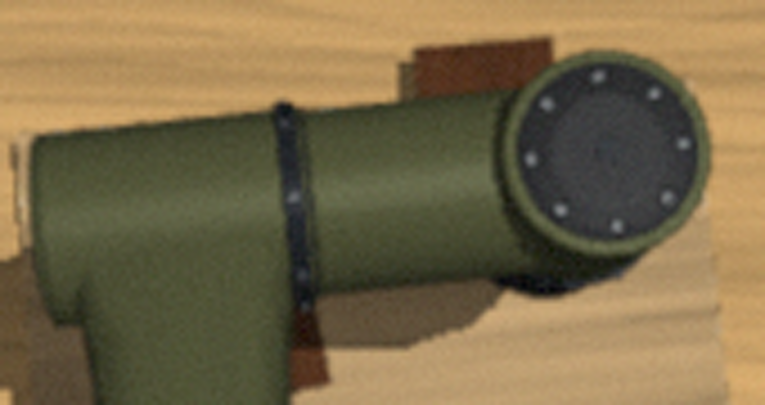

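The edge meets the slat's sides at crop (228,122) and (552,113). The line's ends are at (232,137) and (549,129). I'll compute the difference locally.

```bash
python3 - <<'E'
from h import *
w=pickle.load(open('wrist.pkl','rb')); s=np.array([1.5625,4.2857])
E=ray(w,(np.array([(228,122),(552,113),(140,164),(640,148)])+.5)/s-.5,.036,True)[:,:2]; L=ray(w,(np.array([(232,137),(549,129)])+.5)/s-.5,.042,True)[:,:2]
print(E@NB,L@NB)
d=E[0]-E[1];print(np.arctan2(-d[0],d[1])); d=E[2]-E[3];print(np.arctan2(-d[0],d[1]))
E
```

```text
[0.67822779 0.67869956 0.67809031 0.67909186] [0.67463677 0.67503798]
0.0970831600878473
0.09847869633742372
```

```bash
python3 - <<'E'
from h import *
p=np.array(robot.read_state()['tcp_pos']); p[2]=.054; p[:2]+=.0035*NB
robot.line_to(p,down(.096),speed=.01); robot.pause(.3)
q=p.copy(); q[:2]-=.03*NB; robot.line_to(q,speed=.05)
q[2]=.20; robot.line_to(q,speed=.12); q[:2]+=.04*NB; robot.line_to(q,speed=.12); robot.pause(.2)
w=cam('wrist'); save(cv2.resize(w['pixels'][:330],None,fx=1.56,fy=1.56,interpolation=cv2.INTER_CUBIC),'w6'); print(robot.read_state()['time_s'],-np.array(w['R']).T@w['t'])
E
```

```text
15.5333 [ 0.66609745 -0.11730108  0.32369524]
```

View pics/w6.png

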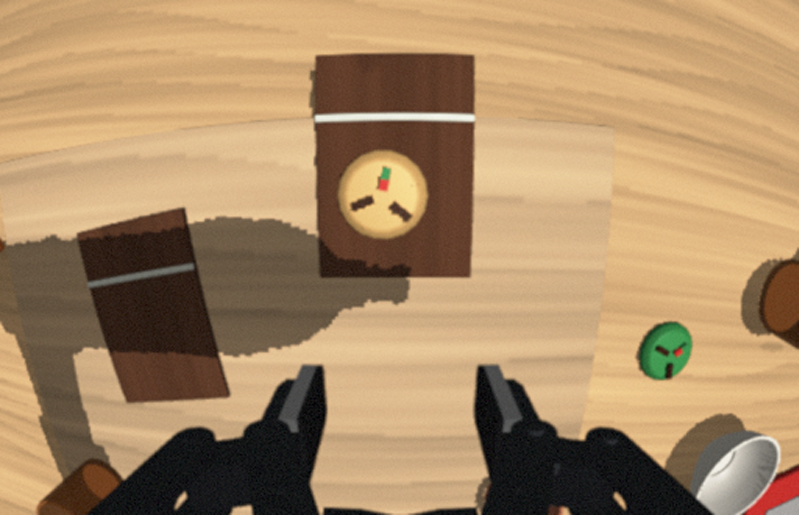

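The line (row ~118, cols 316–474) runs into the board's edge on both sides, at (312,119) and (478,121). The cookie is still in place and the hand is clear. One numeric check before I hand in.

```bash
python3 - <<'E'
from h import *
w=pickle.load(open('wrist.pkl','rb'));k=1.56
G=[(200,128),(250,123),(310,119)],[(480,120),(540,122),(608,127)]
for g in G:
    q,n,s=edge(w,np.array(g)/k); print('edge',q,q@NB,s)
c,nl,Ln,N=wline(w,(200,68,306,84)); print('line',c,c@NB,np.arctan2(nl[1],nl[0]),Ln,N)
E
```

```text
edge [ 0.68268985 -0.01758688] 0.6781548807843596 0.00021160614
edge [ 0.69894713 -0.19768263] 0.6777256375920875 0.00078255765
line [ 0.6909704  -0.11213467] 0.677676342646422 0.09702512 0.09550997 512
```

```bash
python3 -c "
from plant import robot
print(robot.sign_off(),robot.read_state()['time_s'])"
```

```text
the job is handed in; nothing more can be done
the job is handed in; nothing more can be done
```

The job is handed in: the cookie slat's white line measured within about 0.5 mm of the board's far edge and square to within about 0.01 rad, with the cookie still in its place and the hand clear, about 16 s into the 43 s limit.

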